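Put the scraper away in the tool chest's upper tray

ROBOT

A 6-joint arm with a two-finger parallel gripper is mounted at the origin on the work surface. World frame = base frame: x ahead of the robot, y to its left, z up, the work surface at z = 0. Lengths are in m, angles in rad, forces in N, time in s.
With the tool pointing down it reaches from about 0.35 to 0.975 m from the base axis. Payload 4.9 kg.
Tool frame: the origin (TCP) lies midway between the tips of the shut fingers; the grasp point (between the pads) lies 19 mm behind it (ctrl.hold_point_z is the distance from the TCP to the grasp point, in m); z points along the fingers, y is the line along which they close (so a half turn about z gives the same grasp; the last joint's range is limited). The gripper opens to 85 mm and grips with 20 to 120 N. Pads are 22 mm wide; open, the fingers measure 114 mm over their backs; the gripper's body (76 mm by 85 mm) begins 54 mm behind the grasp point. The pads swing forward as they close: fully open they stand 13 mm farther back than shut.
Start: joints at [-1.449, 0.053, 1.613, -0, 1.476, -0.119], TCP at [0.149, -0.607, 0.199] pointing down, gripper open.
Joint ranges: [-3.01, 3.01], [-1.01, 2.22], [0.06, 2.58], [-1.02, 4.17], [0.09, 2.62], [-3.14, 3.14]. Speed limits (rad/s): [2.57, 2.57, 3.14, 3.14, 3.14, 3.14].

INTERFACE

Orientations are given as a rotation vector (axis times angle).
In Python, from station import status, viewer, finish_job, ctrl gives the robot as it stands.
- The arm moves only by the shell command python3 -m jog 'ROWS' [FORCE]. ROWS is JSON, a list of rows, each a list of 7 numbers: the turn, a rotation vector about the tool's x, y, z each as a share of 5 degrees, from -1 to 1, then the shift along the tool's x, y, z each as a share of 30 mm, from -1 to 1, then the opening, from -1 (shut) to 1 (fully open). A call has 1 to 5 rows; each row shifts and turns the commanded pose from where the row before left it, along the tool's axes as they then stand; what a row does not reach is not made up. A row lasts 1/8 s, in which the tool goes at most 62.5 mm and 10.7 degrees, less where a joint would pass 70% of its speed; a pose out of reach is approached as far as the arm can. A call with a number of a shift or a turn outside -1 to 1 is refused whole. A call with a gripper value outside its range is refused whole. The fingers move at their own pace and stop on an object; FORCE is the grip in N (left out, the last holds). Time passes only in rows, so rows that do not move let the fingers close. It gives the time, the measured TCP pose, the force, the opening and the grip force at its end, in the units of the state.
- status.get_obs(): the state, without advancing time (a new reading comes with each control period).
- viewer.get_image(name): name is "scene" or "top"; returns a dict with "img" (384x512x3 uint8, red, green, blue), "fovy" (degrees; the focal length in pixels is half the picture's height over the tangent of half this angle, whatever the lens; pixels are square), "cx", "cy" (the principal point, pixels), "distortion" ([k1, k2, p1, p2, k3] as OpenCV has them; the pictures are not rectified), "rvec" (rotation vector, rad) and "tvec" (3), from world to camera coordinates, as OpenCV has them. Camera axes: x right, y down, z forward; pixel columns grow to the right and rows downward; lengths in m; the calibration is good to about 2 mm. A picture is of the moment at which its call begins. There is no depth.
- finish_job(): hands the job in; it is judged then, once.
The state is a dict: "t": time; "q": joint angles; "dq": joint speeds; "effort": joint torques, N m; "tool_pos": TCP position; "tool_rot": TCP orientation; "contact_force": force on the tool from outside, world axes, zero at the start; "wrist_torque": the same for the moment, N m; "opening": finger opening in m; "grip_force": force on a finger pad.
Only numpy, scipy, OpenCV 4.12 (cv2) and the standard library are available. Lean on these libraries where they do the work, as an engineer would, in place of code of your own. Each camera call takes 0.05 s, during which the arm holds its last target. There are 200 camera calls.

TASK

Put the orange scraper away in the tool chest: pull the upper tray out until its front bay is in the open, set the scraper down flat inside that front bay (do not drop it in), and slide the tray gently and fully shut. Leave everything else where it stands.

Things in the scene. Friction and masses are not known exactly. Their poses are not given: they have to be found in the camera images.
- top_edge (a point): middle of the lower front edge of the overhanging top of the red steel tool chest (fixed; 300 mm deep, 380 mm wide, rubber mat on top at 200 mm), 157 mm above the table. x points to the chest's back, z up; the front face is at x = +52 mm. A rail on the edge reaches 212 mm above the table. The overhang forces the tool to lean back, away from the chest, by 30 to 45 degrees at the pull.
- tray (a joint): how far the chest's upper tray is slid out, in m: 0 fully shut (its front flush with the chest's), 0.22 fully out; it slides along the chest's -x and stays where it is left. The drawer front below it does not open
- tray_pull (a point): centre of the upright yellow pull of the upper tray (moves with the tray): a bar 14 mm wide (y), 16 mm deep (x), 54 mm tall, 118 mm above the table, standing 48 mm out from the tray's front face, held by two 12 mm wide stems at its upper and lower end; axes as the chest's
- tray_bay (a point): centre of the floor of the tray's front bay (moves with the tray), 94 mm above the table; axes as the chest's. The bay is open above, 120 mm along x, 330 mm along y; its sides and rear divider rise 39 mm above this floor, the tray's front (12 mm thick, outer face at x = -72 mm) 59 mm. The pull is at x = -120 mm. Tray out 184 mm: bay clear of the overhang.
- scraper: bright orange plastic scraper, 155 mm long, lying flat on the table, about 80 g; origin on its underside in the middle of the grip, near its centre of mass; z up, x points along the handle to the blade. The handle is a bar 24 mm wide (y) and 22 mm high, from x = -65 to +35 mm; the blade is 64 mm wide and 6 mm thick, from x = +32 to +90 mm.
- scraper_tip (a point): middle of the scraper's blade edge, 90 mm along x from the scraper's origin
- coffee_pot: white enamel coffee pot with blue rim and black handle, 120 mm wide at the foot and 158 mm high, standing on the chest's rubber mat; origin at the centre of its underside
- screw_jar: glass jar with steel lid, 64 mm across, 85 mm high, standing on the chest's rubber mat; origin at the centre of its underside
- funnel: black plastic funnel standing mouth down on the table, 120 mm across at the foot, 120 mm high; origin at the centre of its mouth, on the table
- mess_kit: round aluminium mess kit, 133 mm across with a steel bail over its lid to 66 mm high, on the table; origin at the centre of its underside
- mug: blue mug, 80 mm across, 85 mm high, on the table; origin at the centre of its underside
- screwdriver: screwdriver lying on the table to the left
- oil_bottle: yellow oil bottle, 60 mm across, 170 mm high, standing on the table to the left; origin at the centre of its underside
- wrench: steel wrench lying on the table to the left
Mind the look-alikes: they are no part of the job. Of the things like the scraper, leave any that is grey or yellow; of the rest the smaller one is meant.

How it is judged:
By the outcome, as a careful person would: the job done as asked, in the order asked, and still so for the second after the job is handed in, with the robot touching nothing.
It also fails if it takes over 70 s, if anything falls off the work surface, if the arm or the gripper's body presses on something with over 40 N, if the wrist force passes 120 N, or if a joint passes its speed limit or range.

## Working session

There is one attempt and no reset: what is moved stays moved. The work goes in short steps, Python scripts to look and compute and a shell command to move; the robot and the scene stay as the last step left them, time stands still between calls to the robot, and variables do not carry over. Pictures are saved under pics/ and viewed, at most 10 in all, crops included, and the job is handed in when it is done.

```bash
mkdir -p pics; ls; python3 - <<'E'
from station import status, viewer, ctrl
import cv2, pickle
ims={}
for n in("scene","top"):
    d=viewer.get_image(n); ims[n]=d
    cv2.imwrite(f"pics/{n}0.png",cv2.resize(d["img"][:,:,::-1],None,fx=1.5,fy=1.5))
    print(n,{k:v for k,v in d.items() if k!="img"})
pickle.dump(ims,open("ims0.pkl","wb"))
print(status.get_obs(), ctrl.hold_point_z)
E
```

```text
pics
scene {'fovy': 51.265829252067945, 'cx': 254.96989253587188, 'cy': 184.88471067962095, 'distortion': array([-0.13562016,  0.        ,  0.        ,  0.        ,  0.        ]), 'rvec': array([ 1.3004346 ,  2.51964943, -0.66995507]), 'tvec': array([ 0.32376951, -0.3496025 ,  2.08319919])}
top {'fovy': 43.20394705351177, 'cx': 254.01973986400216, 'cy': 195.32805525670165, 'distortion': array([-0.09700163,  0.        ,  0.        ,  0.        ,  0.        ]), 'rvec': array([ 2.16945285, -2.14124308,  0.11853674]), 'tvec': array([-0.00290115,  0.60030297,  1.89495997])}
{'t': 0.1, 'q': array([-1.44898471e+00,  5.32990532e-02,  1.61418626e+00,  5.34729655e-07,
        1.47602210e+00, -1.19002264e-01]), 'dq': array([-0.00056858, -0.00220093, -0.00126746,  0.00154569, -0.00077935,
       -0.00032149]), 'effort': array([-7.16462328e-04, -3.94902527e+01, -3.71363783e+01, -2.23521756e-04,
        3.87982363e-03, -9.82057912e-06]), 'tool_pos': array([ 0.14897865, -0.60632219,  0.19806328]), 'tool_rot': array([-3.11694613e+00, -3.77126137e-01,  3.38666321e-06]), 'contact_force': array([-0.09854861, -0.00405279,  0.51010392]), 'wrist_torque': array([-0.00244603,  0.02594244,  0.01282871]), 'grip_force': 0.0, 'opening': 0.0855446899529375} 0.0187
```

View pics/scene0.png

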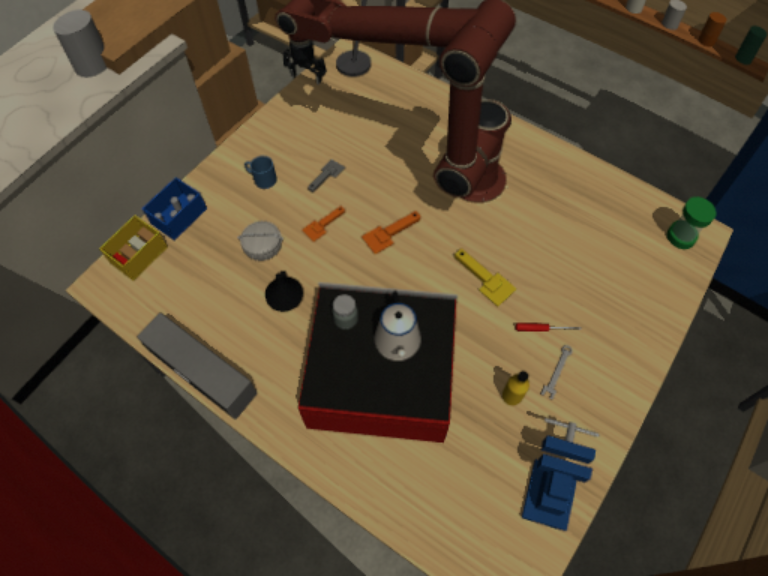

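View pics/top0.png

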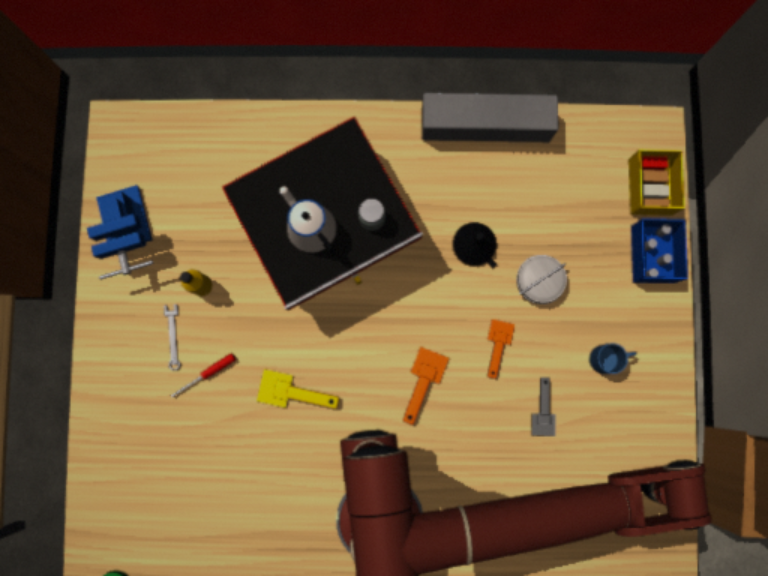

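In the top picture (1.5x) the look-alikes for the scraper are the small orange one (500,348), the large orange one (426,385), the yellow one (298,390) and the grey one (543,407). By the description I choose the small orange one at (500,348). The pull shows at (357,281), and the chest's rail ends are at (288,305) and (420,237).

```bash
cat > h.py <<'E'
import numpy as np, cv2
from scipy.spatial.transform import Rotation as R
def cam(d):
    f=d["img"].shape[0]/2/np.tan(np.radians(d["fovy"])/2)
    return np.array([[f,0,d["cx"]],[0,f,d["cy"]],[0,0,1]]),d["distortion"],cv2.Rodrigues(d["rvec"])[0],d["tvec"]
def ray(d,px):
    K,D,Rm,t=cam(d); p=cv2.undistortPoints(np.array(px,float).reshape(-1,1,2),K,D)[:,0]
    return -Rm.T@t,np.c_[p,np.ones(len(p))]@Rm
def plane(d,px,z):
    c,v=ray(d,px); return c+v*((z-c[2])/v[:,2])[:,None]
def proj(d,P):
    K,D,_,_=cam(d); return cv2.projectPoints(np.array(P,float).reshape(-1,1,3),d["rvec"],d["tvec"],K,D)[0][:,0]
def mask(d,h0,h1,s=120,v=60):
    return cv2.inRange(cv2.cvtColor(d["img"],cv2.COLOR_RGB2HSV),(h0,s,v),(h1,255,255))
def blobs(m,a=30):
    c,_=cv2.findContours(m,cv2.RETR_EXTERNAL,cv2.CHAIN_APPROX_NONE)
    return sorted([x for x in c if cv2.contourArea(x)>=a],key=cv2.contourArea)[::-1]
E
python3 - <<'E'
from h import *; import pickle
ims=pickle.load(open("ims0.pkl","rb"))
for n in ims:
    d=ims[n]
    for b in blobs(mask(d,4,14,170,120),100):
        P=plane(d,b[:,0],0.012)[:,:2]; c=P.mean(0)
        (rc,wh,a)=cv2.minAreaRect(P.astype(np.float32)); bx=cv2.boxPoints((rc,wh,a))
        print(n,b[:,0].mean(0),"rect",rc,wh,a,"cen",c,bx.tolist())
d=ims["top"]
for b in blobs(mask(d,20,32,120,60),4): print("yel",b[:,0].mean(0),cv2.contourArea(b),plane(d,[b[:,0].mean(0)],.145))
print("rail",plane(d,[[192,203.5],[280,158]],.212),"back",plane(d,[[236.5,79.5],[149.5,125]],.2))
im=d["img"][:,:,::-1]
a=cv2.resize(im[70:230,135:295],(480,480),interpolation=2); b=cv2.resize(im[200:280,300:380],(300,300),interpolation=2)
o=np.zeros((480,790,3),np.uint8); o[:,:480]=a; o[:300,490:]=b; cv2.imwrite("pics/crop1.png",o)
E
```

```text
scene [259.88888889 153.65555556] rect (0.35264137387275696, -0.1009935811161995) (0.08241131156682968, 0.2055753916501999) 69.16217041015625 cen [ 0.36173642 -0.10933633] [[0.24191908538341522, -0.10293995589017868], [0.43404796719551086, -0.17606806755065918], [0.4633636474609375, -0.0990472063422203], [0.27123478055000305, -0.025919094681739807]]
scene [215.66153846 148.03076923] rect (0.45602625608444214, -0.30292585492134094) (0.0619828961789608, 0.1571013629436493) 77.3915786743164 cen [ 0.4607838  -0.30796043] [[0.3726048469543457, -0.3160233795642853], [0.525917649269104, -0.35031649470329285], [0.5394476652145386, -0.2898283302783966], [0.3861348628997803, -0.25553521513938904]]
top [281.50406504 255.56097561] rect (0.3535826802253723, -0.10370147973299026) (0.08278930187225342, 0.20117709040641785) 69.45832824707031 cen [ 0.36340025 -0.10746852] [[0.24486491084098816, -0.1071687787771225], [0.43325063586235046, -0.17775949835777283], [0.46230044960975647, -0.10023418068885803], [0.27391472458839417, -0.029643461108207703]]
top [331.9375 230.5625] rect (0.4572027325630188, -
[... 8412 characters left out ...]
834 0.5459702  0.145     ]]
yel [432.5        276.66666667] 5.0 [[ 0.29007687 -0.66593263  0.145     ]]
yel [148.76923077 102.07692308] 4.5 [[0.94688078 0.41763332 0.145     ]]
yel [127.35294118 246.37254902] 4.5 [[0.38868619 0.47566756 0.145     ]]
yel [457.71428571 246.85714286] 4.5 [[ 0.40147721 -0.7656526   0.145     ]]
yel [340.25925926 293.81481481] 4.5 [[ 0.22559009 -0.31903105  0.145     ]]
yel [452.5         73.08333333] 4.0 [[ 1.08381302 -0.77425355  0.145     ]]
yel [164.   172.75] 4.0 [[0.66923532 0.34673323 0.145     ]]
rail [[ 0.54657527  0.22715667  0.212     ]
 [ 0.71763038 -0.08985481  0.212     ]] back [[1.01978511 0.07532971 0.2       ]
 [0.84045636 0.39754441 0.2       ]]
```

View pics/crop1.png

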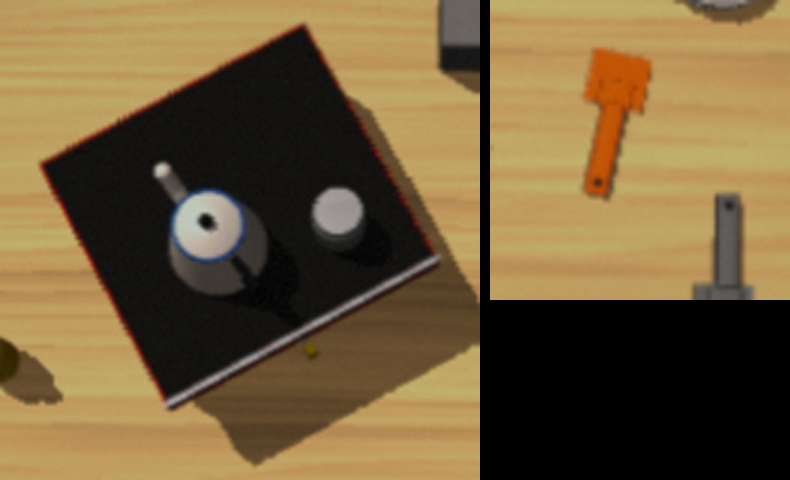

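The crop confirms the choice: a small orange scraper with its blade at about (618,80) and handle end at about (598,188), roughly 155 x 64 mm. The rail runs from (168,405) to (440,258), and the top of the yellow pull shows at (311,350).

```bash
python3 - <<'E'
from h import *; import pickle
ims=pickle.load(open("ims0.pkl","rb")); d=ims["top"]
cp=lambda u,v:[135+(u+.5)/3-.5,70+(v+.5)/3-.5]
r=plane(d,[cp(166,403),cp(440,257)],.212); b=plane(d,[cp(304,24),cp(41,163)],.2)
for e in (r[0]-r[1],b[1]-b[0]): print(np.linalg.norm(e),np.degrees(np.arctan2(-e[0],e[1])))
e1=b[1]-r[0]; e2=b[0]-r[1]
for e in (e1,e2): print(np.linalg.norm(e),np.degrees(np.arctan2(e[1],e[0])))
yaw=np.radians(28.5)
print("rail mid",r.mean(0),"back mid",b.mean(0))
print("pull",plane(d,[cp(311,350)],.145))
m=mask(d,18,34,100,50); m[:180]=0; m[193:]=0; m[:,:232]=0; m[:,246:]=0
print(d["img"][182:192,233:245].tolist() and cv2.cvtColor(d["img"],cv2.COLOR_RGB2HSV)[182:192,234:244].tolist())
s=ims["top"]
for n in ims:
    d=ims[n]; b=blobs(mask(d,4,14,170,120),100)[1]; P=plane(d,b[:,0],.006)[:,:2]
    (rc,wh,a)=cv2.minAreaRect(P.astype(np.float32)); print(n,rc,wh,a)
E
```

```text
0.37647824312381184 29.07452412572171
0.37265655603753883 29.36562622048209
0.34359934370474926 29.244686327843745
0.3455240148210334 29.87866713265527
rail mid [0.63613563 0.0698551  0.212     ] back mid [0.935655   0.23974702 0.2       ]
pull [[0.62057407 0.0633538  0.145     ]]
[[[0, 31, 75], [178, 99, 49], [0, 119, 45], [8, 109, 56], [14, 127, 76], [16, 142, 90], [17, 141, 96], [17, 141, 98], [17, 141, 98], [17, 142, 97]], [[7, 125, 51], [5, 89, 57], [9, 67, 65], [19, 75, 75], [20, 120, 85], [17, 145, 95], [17, 143, 98], [17, 140, 100], [17, 135, 100], [17, 141, 101]], [[14, 123, 79], [15, 87, 82], [19, 109, 82], [22, 181, 96], [21, 214, 105], [20, 184, 104], [18, 150, 102], [17, 140, 100], [17, 139, 103], [17, 136, 101]], [[16, 139, 97], [18, 143, 91], [21, 188, 95], [22, 236, 108], [23, 250, 107], [21, 214, 105], [19, 170, 99], [16, 143, 102], [17, 137, 104], [17, 140, 102]], [[16, 141, 96], [17, 148, 93], [21, 202, 92], [22, 243, 105], [23, 246, 109], [22, 236, 106], [19, 188, 99], [18, 147, 97], [17, 139, 99], [16, 140, 100]], [[17, 139, 97], [17, 142, 95], [19, 165, 88], [21
[... 253 characters left out ...]
00]], [[17, 137, 104], [17, 140, 102], [16, 143, 102], [19, 159, 88], [20, 180, 75], [19, 173, 78], [18, 150, 90], [17, 140, 100], [16, 140, 102], [16, 141, 103]], [[17, 141, 105], [16, 140, 104], [16, 139, 103], [17, 143, 98], [17, 146, 98], [17, 140, 102], [16, 141, 103], [17, 138, 102], [17, 140, 102], [17, 140, 104]], [[16, 142, 106], [17, 142, 108], [17, 140, 106], [17, 141, 105], [17, 141, 105], [16, 143, 105], [17, 142, 104], [17, 137, 106], [18, 138, 105], [17, 141, 105]]]
scene (0.4530450105667114, -0.3059545159339905) (0.06221109628677368, 0.15767979621887207) 77.39164733886719
top (0.4574708342552185, -0.30744796991348267) (0.0640111044049263, 0.15397943556308746) 78.5564193725586
```

```bash
cat > plan.py <<'E'
import sys
from h import *
from station import status
YAW=np.radians(29.3); E=np.array([.6395,.0705,0.]); PULL=np.array([.6235,.065,.118])
XC=np.array([np.cos(YAW),np.sin(YAW),0]); YC=np.array([-XC[1],XC[0],0]); Z=np.array([0,0,1.])
def rot(yaw,lean):  # yaw: heading of tool x at lean 0, tool down; lean about tool y (deg)
    return R.from_euler('z',yaw,degrees=True)*R.from_euler('x',180,degrees=True)*R.from_euler('y',lean,degrees=True)
def plan(Rt,g,back=0.,hold=.0187):
    o=status.get_obs(); R0=R.from_rotvec(o["tool_rot"]); A=Rt.as_matrix()
    tcp=np.array(g)+A[:,2]*(hold-back)
    tw=np.degrees((R0.inv()*Rt).as_rotvec()); dw=tcp-o["tool_pos"]
    print("turn/5deg",np.round(tw/5,2),"| after turn shift/30mm",np.round(A.T@dw/.03,2),"| shift now",np.round(R0.inv().apply(dw)/.03,2))
    print("target",np.round(tcp,3),"now",np.round(o["tool_pos"],3),"F",np.round(o["contact_force"],1),"open",round(o["opening"],4),"grip",round(o["grip_force"],1),"t",round(o["t"],1))
E
python3 -c "
from plan import *
print(rot(29.3,42).as_matrix().round(2))
plan(rot(29.3,42),PULL,.11)"
```

```text
[[ 0.65  0.49  0.58]
 [ 0.36 -0.87  0.33]
 [ 0.67  0.   -0.74]]
turn/5deg [ 1.12  8.34 -2.97] | after turn shift/30mm [ 16.6  -11.77  15.5 ] | shift now [ 18.74 -17.41   0.44]
target [0.57  0.035 0.186] now [ 0.149 -0.606  0.198] F [-0.1 -0.   0.5] open 0.0855 grip 0.0 t 0.1
```

```bash
python3 -m jog '[[0,0,0,0,0,-1,1],[0,0,0,0,0,-1,1],[0,0,0,0,0,-1,1],[0.12,0.93,-0.33,0,0,0,1],[0.12,0.93,-0.33,0,0,0,1]]'
python3 -m jog '[[0.12,0.93,-0.33,0,0,0,1],[0.12,0.93,-0.33,0,0,0,1],[0.12,0.93,-0.33,0,0,0,1],[0.12,0.93,-0.33,0,0,0,1],[0.12,0.93,-0.33,0,0,0,1]]' >/dev/null
python3 -m jog '[[0.12,0.93,-0.33,0,0,0,1],[0.12,0.93,-0.33,0,0,0,1],[0,0,0,0.8,-0.65,0.95,1],[0,0,0,0.8,-0.65,0.95,1],[0,0,0,0.8,-0.65,0.95,1]]'
python3 -m jog '[[0,0,0,0.8,-0.65,0.95,1],[0,0,0,0.8,-0.65,0.95,1],[0,0,0,0.8,-0.65,0.95,1],[0,0,0,0.8,-0.65,0.95,1],[0,0,0,0.8,-0.65,0.95,1]]' >/dev/null
python3 -m jog '[[0,0,0,0.8,-0.65,0.95,1],[0,0,0,0.8,-0.65,0.95,1],[0,0,0,0.8,-0.65,0.95,1],[0,0,0,0.8,-0.65,0.95,1],[0,0,0,0,0,0,1]]'
python3 -c "
from plan import *
plan(rot(29.3,42),PULL,.11)"
```

```text
t: 0.72
tool_pos: [0.1495, -0.6069, 0.2897]
tool_rot: [-3.057, -0.462, -0.25]
contact_force: [-0.8, -0.3, -0.0]
opening: 0.0852
grip_force: 0.0
t: 1.98
tool_pos: [0.2176, -0.5007, 0.2727]
tool_rot: [-2.686, -0.702, -1.036]
contact_force: [0.2, -0.1, 0.9]
opening: 0.0856
grip_force: 0.0
t: 3.22
tool_pos: [0.4216, -0.184, 0.2261]
tool_rot: [-2.684, -0.709, -1.034]
contact_force: [-0.8, -0.1, -0.3]
opening: 0.0854
grip_force: 0.0
turn/5deg [ 0.01 -0.01  0.06] | after turn shift/30mm [ 4.97 -3.94  6.28] | shift now [ 4.98 -3.92  6.28]
target [0.57  0.035 0.186] now [ 0.422 -0.184  0.226] F [-0.8 -0.1 -0.3] open 0.0854 grip 0.0 t 3.2
```

```bash
python3 -m jog '[[0,0,0,0.71,-0.56,0.9,1],[0,0,0,0.71,-0.56,0.9,1],[0,0,0,0.71,-0.56,0.9,1],[0,0,0,0.71,-0.56,0.9,1],[0,0,0,0.71,-0.56,0.9,1]]' >/dev/null
python3 -m jog '[[0,0,0,0.71,-0.56,0.9,1],[0,0,0,0.71,-0.56,0.9,1],[0,0,0,0,0,0,1]]'
python3 - <<'E'
from plan import *
from station import viewer
plan(rot(29.3,42),PULL,.11); plan(rot(29.3,42),PULL,0)
d=viewer.get_image("top"); im=d["img"][:,:,::-1]
cv2.imwrite("pics/pre.png",cv2.resize(im[140:220,190:290],(800,640)[:2] and (750,600),interpolation=2))
print(proj(d,[PULL,PULL+.027*Z,status.get_obs()["tool_pos"]]))
E
```

```text
t: 4.22
tool_pos: [0.5711, 0.0331, 0.1851]
tool_rot: [-2.686, -0.707, -1.032]
contact_force: [-0.4, -0.6, -0.4]
opening: 0.0852
grip_force: 0.0
turn/5deg [0.02 0.01 0.05] | after turn shift/30mm [ 0.02 -0.07 -0.01] | shift now [ 0.02 -0.07 -0.01]
target [0.57  0.035 0.186] now [0.571 0.033 0.185] F [-0.4 -0.6 -0.4] open 0.0852 grip 0.0 t 4.2
turn/5deg [0.02 0.01 0.05] | after turn shift/30mm [ 0.02 -0.07  3.65] | shift now [ 0.03 -0.08  3.65]
target [0.634 0.071 0.104] now [0.571 0.033 0.185] F [-0.4 -0.6 -0.4] open 0.0852 grip 0.0 t 4.2
[[238.20457058 186.54149355]
 [237.9101711  185.55846511]
 [246.21127729 198.31624171]]
```

View pics/pre.png

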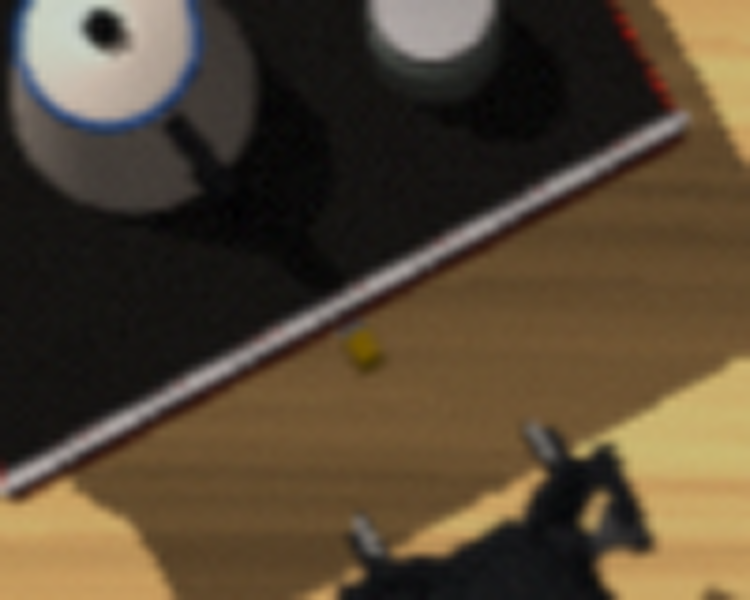

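Gripper fingertips are at about (365,525) and (540,435) in this crop, straddling the approach line to the yellow pull at (363,345), which stands clear in front of the rail. Only a few mm of sideways correction are needed.

```bash
python3 -m jog '[[0,0,0,0,-0.13,0.9,1],[0,0,0,0,0,0.9,1],[0,0,0,0,0,0.9,1],[0,0,0,0,0,0.8,1],[0,0,0,0,0,0,1]]'
python3 -m jog '[[0,0,0,0,0,0,-1],[0,0,0,0,0,0,-1],[0,0,0,0,0,0,-1],[0,0,0,0,0,0,-1],[0,0,0,0,0,0,-1]]' 50
python3 -m jog '[[0,0,0,0,0,0,-1],[0,0,0,0,0,0,-1],[0,0,0,0,0,0,-1]]' 50
python3 -c "
from plan import *
plan(rot(29.3,42),PULL,0)
plan(rot(29.3,42),PULL-.18*XC,0)"
```

```text
t: 4.9
tool_pos: [0.63, 0.068, 0.1063]
tool_rot: [-2.689, -0.701, -1.031]
contact_force: [0.5, -0.2, -0.3]
opening: 0.0858
grip_force: 0.0
t: 5.52
tool_pos: [0.6308, 0.0695, 0.1089]
tool_rot: [-2.686, -0.704, -1.036]
contact_force: [-4.1, 0.6, 4.0]
opening: 0.0099
grip_force: 48.8
t: 5.9
tool_pos: [0.631, 0.0696, 0.1089]
tool_rot: [-2.686, -0.704, -1.036]
contact_force: [-3.7, 2.4, 5.7]
opening: 0.0093
grip_force: 48.9
turn/5deg [ 0.04 -0.02  0.03] | after turn shift/30mm [-0.01  0.01  0.2 ] | shift now [-0.01  0.01  0.2 ]
target [0.634 0.071 0.104] now [0.631 0.07  0.109] F [-3.7  2.4  5.7] open 0.0093 grip 48.9 t 5.9
turn/5deg [ 0.04 -0.02  0.03] | after turn shift/30mm [-4.47  0.01 -3.81] | shift now [-4.46  0.01 -3.82]
target [ 0.477 -0.017  0.104] now [0.631 0.07  0.109] F [-3.7  2.4  5.7] open 0.0093 grip 48.9 t 5.9
```

```bash
python3 -m jog '[[0,0,0,-0.1,0,-0.09,-1],[0,0,0,-0.2,0,-0.18,-1],[0,0,0,-0.3,0,-0.27,-1],[0,0,0,-0.35,0,-0.315,-1],[0,0,0,0,0,0,-1]]' 60
python3 - <<'E'
from plan import *
from station import viewer
plan(rot(29.3,42),PULL-.18*XC,0)
d=viewer.get_image("top"); im=d["img"][:,:,::-1]
cv2.imwrite("pics/pull.png",cv2.resize(im[140:240,190:310],(720,600),interpolation=2))
E
```

```text
t: 6.52
tool_pos: [0.5968, 0.0502, 0.1088]
tool_rot: [-2.687, -0.703, -1.036]
contact_force: [-4.8, 3.5, 7.3]
opening: 0.0085
grip_force: 61.0
turn/5deg [ 0.05 -0.02  0.03] | after turn shift/30mm [-3.5   0.01 -2.94] | shift now [-3.49  0.01 -2.95]
target [ 0.477 -0.017  0.104] now [0.597 0.05  0.109] F [-4.8  3.5  7.3] open 0.0085 grip 61.0 t 6.5
```

View pics/pull.png

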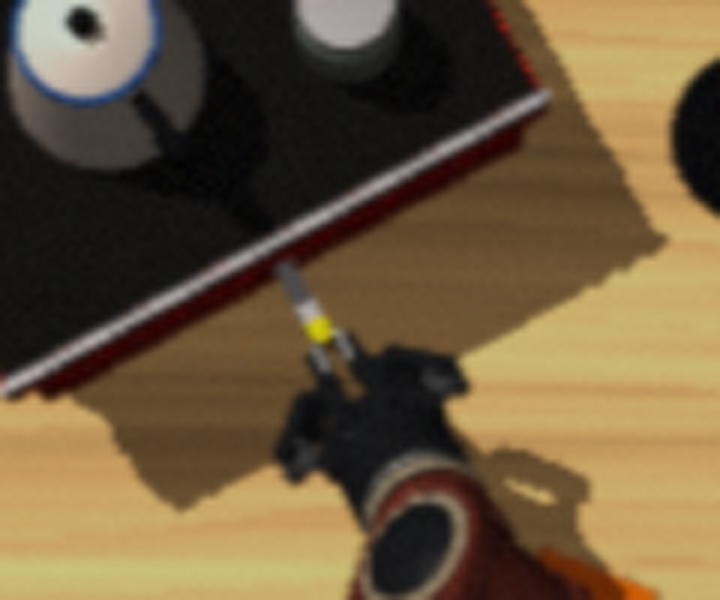

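The tray follows: the yellow pull is held at (318,328), with the red tray front now peeking out ahead of the rail. I continue the pull by about 140 mm.

```bash
python3 -m jog '[[0,0,0,-0.3,0,-0.27,-1],[0,0,0,-0.45,0,-0.405,-1],[0,0,0,-0.45,0,-0.405,-1],[0,0,0,-0.45,0,-0.405,-1],[0,0,0,-0.45,0,-0.405,-1]]' 60
python3 -m jog '[[0,0,0,-0.45,0,-0.405,-1],[0,0,0,-0.45,0,-0.405,-1],[0,0,0,-0.3,0,-0.27,-1],[0,0,0,-0.17,0,-0.15,-1],[0,0,0,0,0,0,-1]]' 60
python3 -m jog '[[0,0,0,0,0,0,0],[0,0,0,0,0,0,0.3],[0,0,0,0,0,0,0.3],[0,0,0,0,0,0,0.3]]'
python3 - <<'E'
from plan import *
from station import viewer
plan(rot(29.3,42),PULL-.18*XC,0)
E
```

```text
t: 7.2
tool_pos: [0.5233, 0.0087, 0.1089]
tool_rot: [-2.687, -0.703, -1.038]
contact_force: [1.2, 3.1, 3.9]
opening: 0.0087
grip_force: 59.1
t: 7.82
tool_pos: [0.4752, -0.0186, 0.1088]
tool_rot: [-2.688, -0.703, -1.038]
contact_force: [-3.5, 1.5, 8.1]
opening: 0.0084
grip_force: 61.3
t: 8.32
tool_pos: [0.4749, -0.0179, 0.1074]
tool_rot: [-2.688, -0.704, -1.034]
contact_force: [-0.3, -0.6, 0.6]
opening: 0.0553
grip_force: 0.0
turn/5deg [ 0.05 -0.01  0.03] | after turn shift/30mm [-0.01  0.01  0.14] | shift now [-0.01  0.01  0.14]
target [ 0.477 -0.017  0.104] now [ 0.475 -0.018  0.107] F [-0.3 -0.6  0.6] open 0.0553 grip 0.0 t 8.3
```

```bash
python3 -m jog '[[0,0,0,0,0,-0.6,0.3],[0,0,0,0,0,-1,0.3],[0,0,0,0,0,-1,0.3],[0,0,0,0,0,-1,0.3],[0,0,0,-0,0,-0.6,0.3]]'
python3 - <<'E'
from plan import *
from station import viewer
print(status.get_obs()["q"].round(2))
plan(rot(-11.8,0),[.444,-.3045,.0225],.12)
d=viewer.get_image("top"); im=d["img"][:,:,::-1]
cv2.imwrite("pics/out.png",cv2.resize(im[120:245,185:345],(768,600),interpolation=2))
o=E-XC*.196+XC*.12  # bay centre guess at tray out 200
for n,p in dict(bay=o,bl=o-.06*XC+.165*YC,br=o-.06*XC-.165*YC,pull=o-.12*XC).items():
    print(n,p.round(3),(proj(d,[p+[0,0,.133 if n!="pull" else .145]])-[185,120])*4.8)
E
```

```text
t: 8.95
tool_pos: [0.4009, -0.0595, 0.2027]
tool_rot: [-2.689, -0.704, -1.037]
contact_force: [-0.4, 0.0, 0.2]
opening: 0.0554
grip_force: 0.0
[-0.91 -0.99  2.47  0.72  1.54  0.17]
turn/5deg [-2.93 -8.08  7.85] | after turn shift/30mm [3.07 7.7  2.63] | shift now [-3.83  7.81  0.17]
target [ 0.444 -0.304  0.124] now [ 0.401 -0.06   0.203] F [-0.4  0.   0.2] open 0.0554 grip 0.0 t 8.9
bay [0.573 0.033 0.   ] [[293.72934208 380.56882202]]
bl [0.44  0.148 0.   ] [[144.63898861 547.9066192 ]]
br [ 0.602 -0.14   0.   ] [[514.09417384 347.47539961]]
pull [ 0.469 -0.025  0.   ] [[366.8754092  513.72304369]]
```

View pics/out.png

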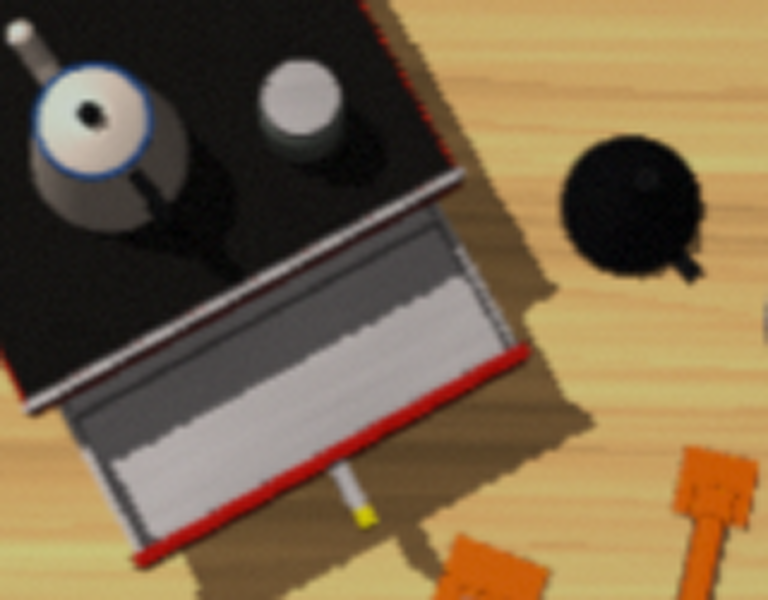

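The picture shows the open tray: divider just ahead of the rail, bay in the open with front corners at about (145,550) and (520,348), and the pull at (367,516). These match the projected geometry, so the tray is out about 200 mm. Next, the scraper.

```bash
python3 -m jog '[[-0.244,-0.673,0.654,0,0,-0.3,0.3],[-0.244,-0.673,0.654,0,0,-0.3,0.3],[-0.244,-0.673,0.654,0,0,0,0.3],[-0.244,-0.673,0.654,0,0,0,0.3],[-0.244,-0.673,0.654,0,0,0,0.3]]'
python3 -m jog '[[-0.244,-0.673,0.654,0,0,0,0.3],[-0.244,-0.673,0.654,0,0,0,0.3],[-0.244,-0.673,0.654,0,0,0,0.3],[-0.244,-0.673,0.654,0,0,0,0.3],[-0.244,-0.673,0.654,0,0,0,0.3]]' >/dev/null
python3 -m jog '[[-0.244,-0.673,0.654,0,0,0,0.3],[-0.244,-0.673,0.654,0,0,0,0.3],[0,0,0,0,0,0,0.3]]'
python3 - <<'E'
from plan import *
print(status.get_obs()["q"].round(2))
plan(rot(-11.8,0),[.444,-.3045,.0225],.12)
E
```

```text
t: 9.62
tool_pos: [0.3911, -0.064, 0.2146]
tool_rot: [-2.954, -0.295, -0.631]
contact_force: [-0.1, 0.5, 0.7]
opening: 0.0556
grip_force: 0.0
t: 10.62
tool_pos: [0.3915, -0.0637, 0.2142]
tool_rot: [-3.123, 0.317, 0.004]
contact_force: [-0.6, 0.5, -1.0]
opening: 0.0558
grip_force: 0.0
[-0.35 -0.55  2.09  0.    1.61  1.42]
turn/5deg [-0.03  0.03  0.04] | after turn shift/30mm [3.36 7.5  3.01] | shift now [3.34 7.52 2.99]
target [ 0.444 -0.304  0.124] now [ 0.391 -0.064  0.214] F [-0.6  0.5 -1. ] open 0.0558 grip 0.0 t 10.6
```

```bash
python3 -m jog '[[0,0,0,0.42,0.94,0.37,0.3],[0,0,0,0.42,0.94,0.37,0.3],[0,0,0,0.42,0.94,0.37,0.3],[0,0,0,0.42,0.94,0.37,0.3],[0,0,0,0.42,0.94,0.37,0.3]]' >/dev/null
python3 -m jog '[[0,0,0,0.42,0.94,0.37,0.3],[0,0,0,0.42,0.94,0.37,0.3],[0,0,0,0.42,0.94,0.37,0.3],[0,0,0,0,0,0,0.3]]'
python3 - <<'E'
from plan import *
from station import viewer
plan(rot(-11.8,0),[.444,-.3045,.0225])
d=viewer.get_image("scene"); im=d["img"][:,:,::-1]
cv2.imwrite("pics/grasp.png",cv2.resize(im[100:200,160:290],(780,600),interpolation=2))
b=blobs(mask(d,4,14,170,120),40)
for x in b:
    P=plane(d,x[:,0],.006)[:,:2]; print(x[:,0].mean(0),cv2.minAreaRect(P.astype(np.float32)))
E
```

```text
t: 11.75
tool_pos: [0.4429, -0.3062, 0.1243]
tool_rot: [-3.122, 0.322, 0.004]
contact_force: [-0.4, 0.2, -0.0]
opening: 0.0555
grip_force: 0.0
turn/5deg [-0.04  0.03  0.  ] | after turn shift/30mm [ 0.02 -0.06  4.02] | shift now [ 0.04 -0.05  4.02]
target [ 0.444 -0.304  0.004] now [ 0.443 -0.306  0.124] F [-0.4  0.2 -0. ] open 0.0555 grip 0.0 t 11.8
[259.31313131 155.2020202 ] ((0.3529420793056488, -0.11882674694061279), (0.093808114528656, 0.21704037487506866), 85.06143951416016)
[215.28571429 148.34920635] ((0.4530450105667114, -0.3059545159339905), (0.06221109628677368, 0.15767979621887207), 77.39164733886719)
```

View pics/grasp.png

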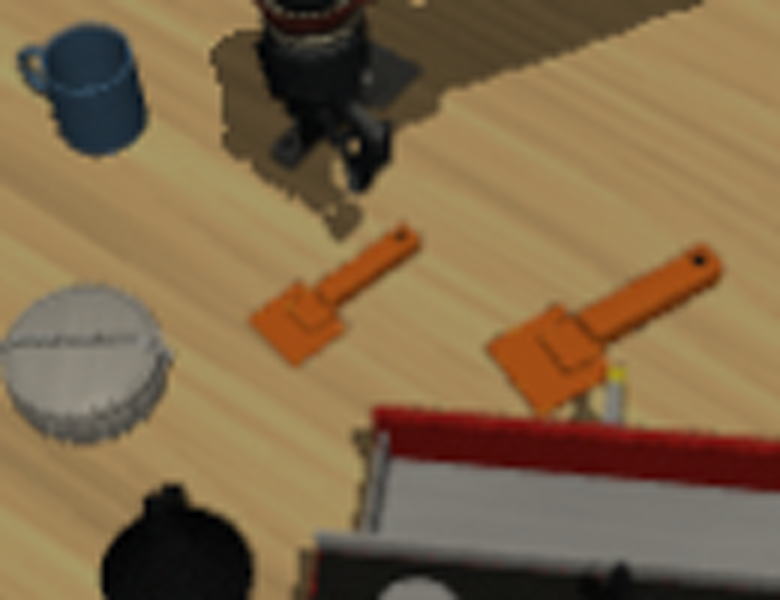

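The small scraper (blade at about (297,325), handle end at (405,240)) is undisturbed, and the gripper sits above its handle. I descend and grip.

```bash
python3 -m jog '[[0,0,0,0.02,-0.05,0.9,0.3],[0,0,0,0,0,0.9,0.3],[0,0,0,0,0,0.9,0.3],[0,0,0,0,0,0.9,0.3],[0,0,0,0,0,0.38,0.3]]'
python3 -m jog '[[0,0,0,0,0,0,-0.3],[0,0,0,0,0,0,-1],[0,0,0,0,0,0,-1],[0,0,0,0,0,0,-1],[0,0,0,0,0,0,-1]]' 40
python3 -m jog '[[0,0,0,0,0,-0.2,-1],[0,0,0,0,0,-0.8,-1],[0,0,0,0,0,-1,-1],[0,0,0,0,0,-1,-1],[0,0,0,0,0,-1,-1]]' 40
python3 -m jog '[[0,0,0,0,0,-1,-1],[0,0,0,0,0,-1,-1],[0,0,0,0,0,-1,-1],[0,0,0,0,0,0,-1]]' 40
python3 - <<'E'
from plan import *
plan(rot(-60.7,0),[.573,.033,.114],.12)
E
```

```text
t: 12.42
tool_pos: [0.4436, -0.3022, 0.0051]
tool_rot: [-3.122, 0.319, 0.004]
contact_force: [0.6, 0.0, 0.7]
opening: 0.0556
grip_force: 0.0
t: 13.05
tool_pos: [0.4446, -0.304, 0.0066]
tool_rot: [-3.123, 0.321, 0.001]
contact_force: [0.4, -0.5, 0.3]
opening: 0.0
grip_force: 0.0
t: 13.68
tool_pos: [0.4446, -0.3041, 0.1277]
tool_rot: [-3.123, 0.321, 0.002]
contact_force: [-0.4, 0.5, 0.4]
opening: -0.0002
grip_force: 0.0
t: 14.18
tool_pos: [0.446, -0.3055, 0.22]
tool_rot: [3.123, -0.321, 0.006]
contact_force: [0.4, 0.7, 0.1]
opening: -0.0002
grip_force: 0.0
turn/5deg [-0.   -0.05  9.79] | after turn shift/30mm [-7.77 -9.21  0.16] | shift now [  1.85 -11.91   0.15]
target [0.573 0.033 0.215] now [ 0.446 -0.306  0.22 ] F [0.4 0.7 0.1] open -0.0002 grip 0.0 t 14.2
```

```bash
python3 - <<'E'
from plan import *
from station import viewer
o=[]
for n,(r,c) in {"scene":(100,150),"top":(180,270)}.items():
    d=viewer.get_image(n); im=d["img"][:,:,::-1]
    o.append(cv2.resize(im[r:r+100,c:c+100],(395,395),interpolation=2))
    for x in blobs(mask(d,4,14,170,100),30):
        P=plane(d,x[:,0],.006)[:,:2]; print(n,x[:,0].mean(0),cv2.minAreaRect(P.astype(np.float32)))
    print((proj(d,[status.get_obs()["tool_pos"],[.444,-.3045,.01]])-[c,r])*3.95)
cv2.imwrite("pics/miss.png",np.hstack(o))
E
```

```text
scene [259.12037037 156.68518519] ((0.3575078547000885, -0.08660478889942169), (0.11225147545337677, 0.2075154185295105), 66.51570892333984)
scene [439.28323699  15.78612717] ((-1.2786580324172974, 0.21983036398887634), (0.577456533908844, 0.11203306913375854), 89.89649200439453)
scene [215.50793651 148.41269841] ((0.4530450105667114, -0.3059545159339905), (0.06221109628677368, 0.15767979621887207), 77.39164733886719)
scene [478.45454545  11.27272727] ((-1.5035091638565063, 0.4297812581062317), (0.0719134584069252, 0.0639326423406601), 55.48454284667969)
[[253.97775809  79.21553616]
 [270.13485578 182.70302364]]
top [281.40163934 255.58196721] ((0.3541666269302368, -0.10226824879646301), (0.0837654247879982, 0.2016158550977707), 68.47109985351562)
top [330.875 219.075] ((0.507481575012207, -0.3075120747089386), (0.04429217427968979, 0.05592089891433716), 78.5564193725586)
top [329.78378378 243.35135135] ((0.41724708676338196, -0.29718419909477234), (0.02985992468893528, 0.06602898985147476), 78.49283599853516)
[[273.72045384 211.64911481]
 [240.34823194 220.52136896]]
```

View pics/miss.png

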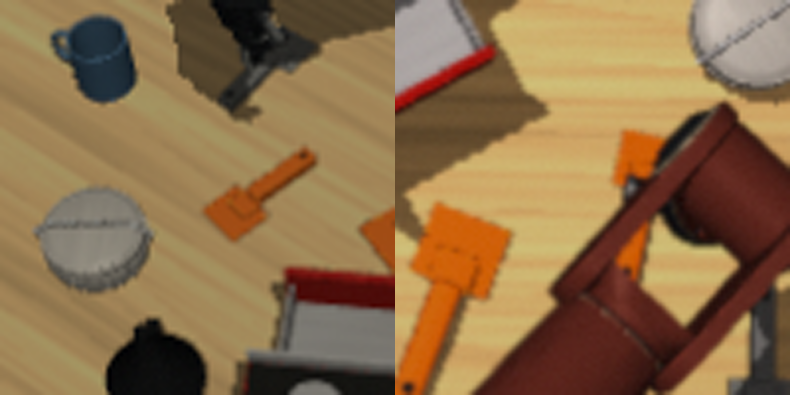

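```bash
python3 - <<'E'
from plan import *
from station import viewer
d=viewer.get_image("scene")
print("pred TCP at grasp.png",(proj(d,[[.443,-.306,.126],[.443,-.306,.155]])-[160,100])*6)
# seen midpoint of tips in grasp.png -> at z~.128
print(plane(d,[[160+328/6,100+172/6]],.128))
im=d["img"][:,:,::-1]; print((proj(d,[status.get_obs()["tool_pos"]])-[170,80])*7)
cv2.imwrite("pics/now.png",cv2.resize(im[80:160,170:270],(700,560),interpolation=2))
E
```

```text
pred TCP at grasp.png [[337.13277151 191.10101775]
 [333.80883849 168.5310491 ]]
[[ 0.43341036 -0.32262904  0.128     ]]
[[312.60466931 282.61648598]]
```

View pics/now.png

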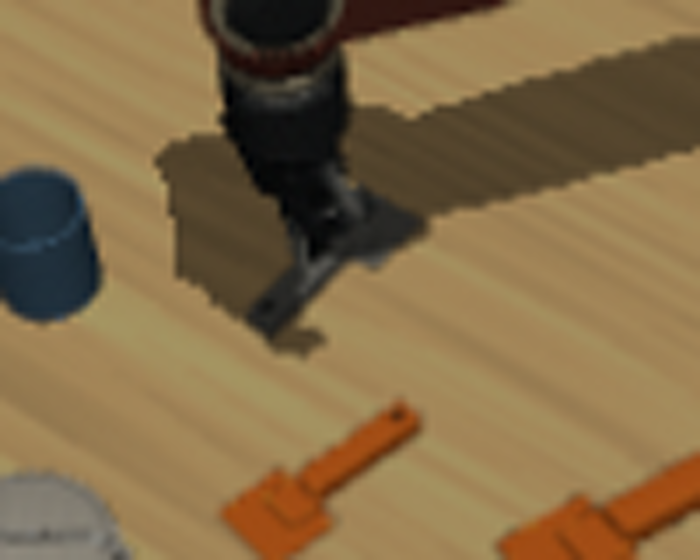

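The fingertip shows at about (320,258), some 3-4 px above where the reported TCP projects (312,283), so the real tip may be higher than reported. That would explain closing above the 22 mm handle without contact. I check this with a gentle touch on bare table.

```bash
python3 -m jog '[[0,0,0,-0.93,-0.89,0.3,-1],[0,0,0,-0.93,-0.89,0.6,-1],[0,0,0,-0.93,-0.89,0.9,-1],[0,0,0,0,0,1,-1],[0,0,0,0,0,1,-1]]' >/dev/null
python3 -m jog '[[0,0,0,0,0,1,-1],[0,0,0,0,0,1,-1],[0,0,0,0,0,0.8,-1],[0,0,0,0,0,0,-1]]'
python3 -m jog '[[0,0,0,0,0,0.2,-1],[0,0,0,0,0,0,-1]]'
python3 -m jog '[[0,0,0,0,0,0.1,-1],[0,0,0,0,0,0,-1]]'
python3 -m jog '[[0,0,0,0,0,0.1,-1],[0,0,0,0,0,0,-1]]'
python3 -m jog '[[0,0,0,0,0,0.1,-1],[0,0,0,0,0,0,-1]]'
```

```text
t: 15.45
tool_pos: [0.376, -0.2062, 0.015]
tool_rot: [-3.119, 0.32, 0.013]
contact_force: [-0.7, -0.5, -0.0]
opening: 0.0001
grip_force: 0.0
t: 15.7
tool_pos: [0.379, -0.2086, 0.013]
tool_rot: [-3.123, 0.321, 0.001]
contact_force: [-0.9, 0.3, -0.1]
opening: 0.0001
grip_force: 0.0
t: 15.95
tool_pos: [0.379, -0.2086, 0.0099]
tool_rot: [-3.123, 0.321, 0.002]
contact_force: [0.1, 0.5, 0.3]
opening: 0.0
grip_force: 0.0
t: 16.2
tool_pos: [0.3786, -0.2083, 0.0064]
tool_rot: [-3.123, 0.321, 0.003]
contact_force: [0.5, -0.4, -0.9]
opening: 0.0
grip_force: 0.0
t: 16.45
tool_pos: [0.3786, -0.2082, 0.0033]
tool_rot: [-3.123, 0.321, 0.003]
contact_force: [-0.4, 0.4, -0.5]
opening: -0.0004
grip_force: 0.0
```

```bash
for i in 1; do python3 -m jog '[[0,0,0,0,0,0.1,-1],[0,0,0,0,0,0,-1]]' | sed -n 2,4p
python3 -m jog '[[0,0,0,0,0,0.1,-1],[0,0,0,0,0,0,-1]]'| sed -n 2,4p
python3 -m jog '[[0,0,0,0,0,0.1,-1],[0,0,0,0,0,0,-1]]'| sed -n 2,4p;done
python3 - <<'E'
from plan import *
from station import viewer
d=viewer.get_image("top"); o=status.get_obs(); print(proj(d,[o["tool_pos"]]),o["q"].round(3))
for n in("scene",):
    d=viewer.get_image(n); print(proj(d,[o["tool_pos"]])); u,v=proj(d,[o["tool_pos"]])[0].astype(int)
    print(d["img"][v-12:v+6,u-8:u+9].max(2))
E
```

```text
tool_pos: [0.3786, -0.2082, 0.0003]
tool_rot: [-3.123, 0.321, 0.003]
contact_force: [-0.4, 0.2, -0.4]
tool_pos: [0.3786, -0.2082, -0.0027]
tool_rot: [-3.123, 0.321, 0.003]
contact_force: [0.0, -0.1, 0.4]
tool_pos: [0.3785, -0.2082, -0.0057]
tool_rot: [-3.123, 0.321, 0.003]
contact_force: [0.4, -0.3, 0.8]
[[306.42005194 251.98630236]] [-6.760e-01 -1.930e-01  2.212e+00  1.000e-03  1.125e+00  1.099e+00]
[[241.84017659 148.35870394]]
[[ 85  79  50  10  10   8  10  14  14  12  11  18  24  44  57 118 153]
 [ 83  84  69  39  24   8  10  13  14  12  11  16  20  52  70 123 154]
 [ 84  84  79  71  50  14   9  13  13  13  10   9  51  64  62 100 122]
 [ 84  84  84  83  65  26   9  12  13  12   8   8  56  60  52  66  67]
 [ 83  84  84  84  77  54  26  13  13  17  17  16  52  53  40  56  62]
 [112  83  83  84  83  69  39  16  13  16  20  18  43  44  28  45  67]
 [150 133 134 111  82  71  45  24  15  13  14  12  15  18  23  56 111]
 [164 164 164 150 112  75  54  43  36  13  11  10  18  50  67 110 152]
 [164 164 164 164 150 111  61  51  47  15  10  35  57  75 115 151 164]
 [165 165 164 165 165 131  70  58  47  30  51  70  79  82 131 161 163]
 [162 163 164 165 164 151 111  70  63  65  76  82 114 136 150 162 161]
 [162 161 162 165 164 164 151 135 134 113  83 114 151 164 163 163 163]
 [163 162 162 162 163 165 165 164 164 151 137 152 164 164 164 163 164]
 [164 164 164 162 162 162 163 165 164 164 164 164 164 164 164 164 164]
 [164 165 165 165 163 162 161 161 164 164 164 164 164 164 164 164 164]
 [164 164 164 164 164 164 162 161 161 162 164 164 164 164 164 164 164]
 [164 165 164 164 164 165 165 163 161 162 162 163 164 164 164 164 163]
 [164 164 164 165 164 164 164 165 164 163 162 161 161 163 163 162 162]]
```

```bash
for i in 1; do python3 -m jog '[[0,0,0,0,0,0.1,-1],[0,0,0,0,0,0,-1]]' | sed -n '2p;4p'
python3 -m jog '[[0,0,0,0,0,0.1,-1],[0,0,0,0,0,0,-1]]'| sed -n '2p;4p'
python3 -m jog '[[0,0,0,0,0,0.1,-1],[0,0,0,0,0,0,-1]]'| sed -n '2p;4p'
python3 -m jog '[[0,0,0,0,0,0.1,-1],[0,0,0,0,0,0,-1]]'| sed -n '2p;4p'; done
```

```text
tool_pos: [0.3786, -0.2082, -0.0087]
contact_force: [0.4, 0.6, -1.0]
tool_pos: [0.3785, -0.2082, -0.0117]
contact_force: [-1.1, -0.4, 0.2]
tool_pos: [0.3786, -0.2082, -0.0147]
contact_force: [-0.5, 0.4, 1.3]
tool_pos: [0.3786, -0.2082, -0.0177]
contact_force: [-0.8, -0.8, 0.4]
```

```bash
python3 -m jog '[[0,0,0,0,0,0.08,-1],[0,0,0,0,0,0,-1]]' | sed -n '2p;4p'
python3 -m jog '[[0,0,0,0,0,0.08,-1],[0,0,0,0,0,0,-1]]'| sed -n '2p;4p'
python3 -m jog '[[0,0,0,0,0,0.08,-1],[0,0,0,0,0,0,-1]]'| sed -n '2p;4p'
python3 - <<'E'
from plan import *
from station import viewer
o=status.get_obs(); p=o["tool_pos"].copy()
d=viewer.get_image("scene"); p[2]=0; print(proj(d,[p])); u,v=proj(d,[p])[0].astype(int)
print(d["img"][v-8:v+6,u-8:u+9].max(2))
d=viewer.get_image("top");print([(b[:,0].mean(0).round(1).tolist()) for b in blobs(mask(d,4,14,170,100),30)])
E
```

```text
tool_pos: [0.3786, -0.2082, -0.02]
contact_force: [-1.0, 0.4, 0.0]
tool_pos: [0.3786, -0.2082, -0.0224]
contact_force: [0.4, 0.1, 0.0]
tool_pos: [0.3786, -0.2082, -0.0248]
contact_force: [-0.5, 0.2, 1.0]
[[241.81574255 147.71382472]]
[[ 83  83  65  21   9   8   8  10  13  11  11  16  22  47  71 133 163]
 [ 83  83  76  59  40  24   9  11  12  11  11  14  29  49  70 110 150]
 [ 82  83  83  79  62  32  10  13  14  13  11   9  75  77  55  74 100]
 [113  82  83  83  76  51  19  15  14  13  14  18  68  70  47  62  56]
 [151 135 134 112  82  67  39  23  12  12  17  22  27  30  33  50  58]
 [164 164 164 151 112  72  49  29  17  13  16  16  17  17  19  33  62]
 [164 165 165 164 151 110  58  40  37  12  12  11  11  12  27  71 118]
 [162 164 164 164 165 151 102  51  46  15  10  26  43  56  67 117 154]
 [162 161 162 165 165 164 124  52  46  25  23  57  74  79 114 151 162]
 [164 162 161 162 163 165 149 105  69  60  62  77  85 115 151 163 164]
 [164 164 163 162 162 162 163 151 136 136 136 137 137 152 164 164 163]
 [164 165 164 164 163 162 160 162 164 164 164 164 164 164 164 165 163]
 [164 164 164 164 164 164 162 161 161 162 164 165 164 164 164 164 164]
 [164 164 165 164 164 164 165 163 162 161 161 163 164 164 165 164 163]]
[[281.3, 255.1], [332.4, 228.7]]
```

```bash
python3 -m jog '[[0,0,0,0,0,0.07,-1],[0,0,0,0,0,0,-1]]' | sed -n '2p;4p'
python3 -m jog '[[0,0,0,0,0,0.07,-1],[0,0,0,0,0,0,-1]]'| sed -n '2p;4p'
python3 -m jog '[[0,0,0,0,0,0.07,-1],[0,0,0,0,0,0,-1]]'| sed -n '2p;4p'
```

```text
tool_pos: [0.3786, -0.2082, -0.0269]
contact_force: [0.3, -0.2, 0.0]
tool_pos: [0.3786, -0.2082, -0.029]
contact_force: [0.3, -0.5, 0.2]
tool_pos: [0.3786, -0.2082, -0.0311]
contact_force: [0.3, -0.5, 0.6]
```

```bash
for i in 1; do python3 -m jog '[[0,0,0,0,0,0.07,-1],[0,0,0,0,0,0,-1]]' | sed -n '2p;4p'
python3 -m jog '[[0,0,0,0,0,0.07,-1],[0,0,0,0,0,0,-1]]'| sed -n '2p;4p'
python3 -m jog '[[0,0,0,0,0,0.07,-1],[0,0,0,0,0,0,-1]]'| sed -n '2p;4p'; done
python3 - <<'E'
from plan import *
from station import viewer
o=status.get_obs(); p=o["tool_pos"].copy(); print(o["effort"].round(1))
d=viewer.get_image("scene"); im=d["img"][:,:,::-1]
cv2.imwrite("pics/tip.png",cv2.resize(im[115:165,205:275],(770,550),interpolation=2))
p[2]=0; print((proj(d,[p])-[205,115])*11)
E
```

```text
tool_pos: [0.379, -0.2085, -0.0321]
contact_force: [-2.9, 1.8, 7.4]
tool_pos: [0.3789, -0.2085, -0.0322]
contact_force: [-10.2, 6.8, 26.2]
tool_pos: [0.3789, -0.2085, -0.0323]
contact_force: [-17.5, 11.5, 43.3]
[ -1.  -10.7 -23.3   0.3  -6.1  -0. ]
[[404.05117462 360.00297195]]
```

View pics/tip.png

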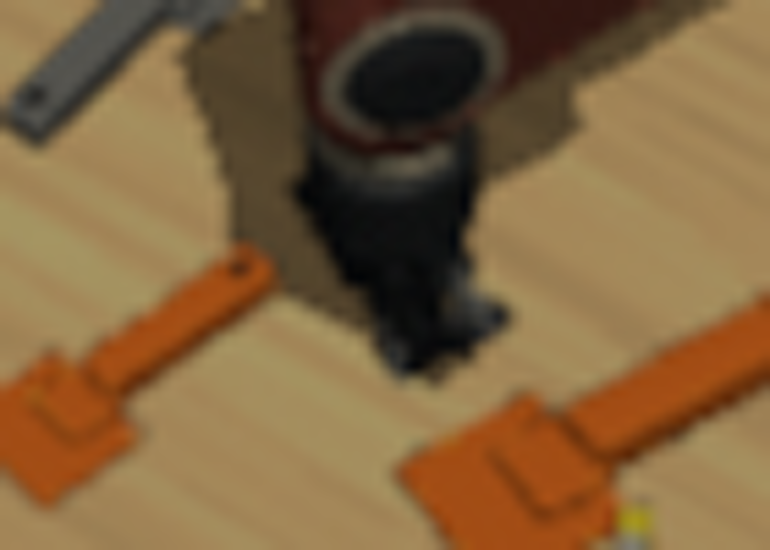

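The tip touches the table at reported z = -0.032, so the real fingertips are 32 mm short of the reported TCP along the tool; sideways it agrees (tip near (412,362), predicted (404,360)). That explains the miss and the shallow hold on the pull. I correct for it from here on.

```bash
sed -i 's/hold=.0187/hold=.0507/' plan.py
python3 -m jog '[[0,0,0,0,0,-0.3,-1],[0,0,0,0,0,-1,-1],[0,0,0,0,0,-1,-0.3],[0,0,0,0,0,-1,0.3],[0,0,0,0,0,0,0.3]]'
python3 - <<'E'
from plan import *
from station import viewer
plan(rot(-11.8,0),[.444,-.3045,.0225],.09)
d=viewer.get_image("scene")
for x in blobs(mask(d,4,14,170,120),40): print(x[:,0].mean(0),cv2.minAreaRect(plane(d,x[:,0],.006)[:,:2].astype(np.float32)))
E
```

```text
t: 21.32
tool_pos: [0.3806, -0.21, 0.0644]
tool_rot: [3.124, -0.321, 0.006]
contact_force: [0.5, -1.0, -0.7]
opening: 0.0543
grip_force: 0.0
turn/5deg [ 0.01 -0.04  0.01] | after turn shift/30mm [2.71 2.65 0.09] | shift now [2.71 2.66 0.1 ]
target [ 0.444 -0.304  0.062] now [ 0.381 -0.21   0.064] F [ 0.5 -1.  -0.7] open 0.0543 grip 0.0 t 21.3
[259.13 155.23] ((0.3540074825286865, -0.09339441359043121), (0.09973877668380737, 0.20714183151721954), 67.46495056152344)
[215.28571429 148.34920635] ((0.4530450105667114, -0.3059545159339905), (0.06221109628677368, 0.15767979621887207), 77.39164733886719)
```

```bash
python3 -m jog '[[0,0,0,0.9,0.89,0,0.3],[0,0,0,0.9,0.89,0,0.3],[0,0,0,0.9,0.88,0,0.3],[0,0,0,0,0,0.6,0.3],[0,0,0,0,0,0.9,0.3]]' | sed -n '2p;4p'
python3 -m jog '[[0,0,0,0,0,0.9,0.3],[0,0,0,0,0,0.55,0.3],[0,0,0,0,0,0.1,0.3],[0,0,0,0,0,0,0.3]]' | sed -n '2p;4p'
python3 -m jog '[[0,0,0,0,0,0,-1],[0,0,0,0,0,0,-1],[0,0,0,0,0,0,-1],[0,0,0,0,0,0,-1],[0,0,0,0,0,0,-1]]' 40
python3 -c "
from plan import *
plan(rot(-11.8,0),[.444,-.3045,.0225])"
```

```text
tool_pos: [0.441, -0.3022, 0.0142]
contact_force: [0.4, -0.2, -0.2]
tool_pos: [0.4419, -0.3029, -0.0298]
contact_force: [0.6, -0.0, 0.4]
t: 23.12
tool_pos: [0.4428, -0.3038, -0.0286]
tool_rot: [-3.125, 0.321, -0.001]
contact_force: [0.1, 0.3, 6.4]
opening: 0.0233
grip_force: 42.1
turn/5deg [-0.01 -0.    0.02] | after turn shift/30mm [ 0.04  0.01 -0.01] | shift now [ 0.04  0.01 -0.01]
target [ 0.444 -0.304 -0.028] now [ 0.443 -0.304 -0.029] F [0.1 0.3 6.4] open 0.0233 grip 42.1 t 23.1
```

```bash
python3 -m jog '[[0,0,0,0,0,-0.2,-1],[0,0,0,0,0,-0.7,-1],[0,0,0,0,0,-1,-1],[0,0,0,0,0,-1,-1],[0,0,0,0,0,-1,-1]]' 50 | tail -2
python3 -m jog '[[0,0,0,0,0,-1,-1],[0,0,0,0,0,-1,-1],[0,0,0,0,0,-1,-1],[0,0,0.8,0,0,-0.3,-1],[0,0,0.9,0,0,0,-1]]' 50 | tail -2
python3 -m jog '[[0,0,0.9,0,0,0,-1],[0,0,0.9,0,0,0,-1],[0,0,0.9,0,0,0,-1],[0,0,0.9,0,0,0,-1],[0,0,0.9,0,0,0,-1]]' 50 | tail -2
python3 -m jog '[[0,0,0.9,0,0,0,-1],[0,0,0.9,0,0,0,-1],[0,0,0.9,0,0,0,-1],[0,0,0.9,0,0,0,-1],[0,0,0,0,0,0,-1]]' 50
python3 -c "
from plan import *
print(status.get_obs()['q'].round(2))
plan(rot(-60.7,0),[.573,.033,.1135],.1)"
```

```text
opening: 0.0228
grip_force: 49.2
opening: 0.0231
grip_force: 49.2
opening: 0.0228
grip_force: 49.2
t: 25.62
tool_pos: [0.4417, -0.303, 0.1854]
tool_rot: [-2.71, 1.586, 0.005]
contact_force: [-0.2, 0.3, -0.9]
opening: 0.0229
grip_force: 49.2
[-0.74 -0.15  1.83  0.    1.46  1.89]
turn/5deg [0.   0.04 0.01] | after turn shift/30mm [-7.62 -9.3   0.75] | shift now [-7.62 -9.3   0.78]
target [0.573 0.033 0.163] now [ 0.442 -0.303  0.185] F [-0.2  0.3 -0.9] open 0.0229 grip 49.2 t 25.6
```

```bash
python3 -m jog '[[0,0,0,-0.4,-0.49,0,-1],[0,0,0,-0.76,-0.93,0,-1],[0,0,0,-0.76,-0.93,0,-1],[0,0,0,-0.76,-0.93,0,-1],[0,0,0,-0.76,-0.93,0,-1]]' | tail -2
python3 -m jog '[[0,0,0,-0.76,-0.93,0,-1],[0,0,0,-0.76,-0.93,0,-1],[0,0,0,-0.76,-0.93,0,-1],[0,0,0,-0.76,-0.93,0,-1],[0,0,0,-0.76,-0.93,0,-1]]' | tail -2
python3 -m jog '[[0,0,0,-0.4,-0.49,0,-1],[0,0,0,0,0,0,-1],[0,0,0,0,0,0,-1]]' | tail -2
python3 - <<'E'
from plan import *
from station import viewer
print(status.get_obs()['q'].round(2))
plan(rot(-60.7,0),[.573,.033,.1135])
for n in ("scene","top"):
    d=viewer.get_image(n)
    for b in blobs(mask(d,4,14,170,100),25): print(n,b[:,0].mean(0).round(1),cv2.minAreaRect(plane(d,b[:,0],.21)[:,:2].astype(np.float32)))
E
```

```text
opening: 0.0231
grip_force: 49.2
opening: 0.0229
grip_force: 49.2
opening: 0.0229
grip_force: 49.2
[-0.07 -0.06  1.74  0.    1.46  2.56]
turn/5deg [ 0.01  0.03 -0.01] | after turn shift/30mm [-0.02  0.04  4.12] | shift now [-0.01  0.04  4.12]
target [0.573 0.033 0.063] now [0.574 0.033 0.186] F [-0.2 -0.3 -2.2] open 0.0229 grip 49.2 t 27.2
scene [439.3  15.7] ((-0.9615358710289001, 0.257478266954422), (0.5054404735565186, 0.09878375381231308), 89.5673599243164)
scene [242.9 175. ] ((0.6018180847167969, -0.02844889461994171), (0.06742370873689651, 0.0764431357383728), 27.987144470214844)
scene [267.9 176.5] ((0.5468722581863403, 0.059272460639476776), (0.03216074779629707, 0.05551934614777565), 25.86570930480957)
scene [478.7  11.2] ((-1.160732388496399, 0.4415968060493469), (0.05833911895751953, 0.06678417325019836), 42.88943099975586)
top [281.8 254.8] ((0.35640978813171387, -0.09259173274040222), (0.07633384317159653, 0.18109941482543945), 68.46367645263672)
top [233.5 201.3] ((0.5560301542282104, 0.07708759605884552), (0.025677718222141266, 0.030712679028511047), 45.709320068359375)
top [266.5 189. ] ((0.6041321158409119, -0.04493635892868042), (0.02126537263393402, 0.04805414378643036), 84.97004699707031)
```

```bash
python3 -m jog '[[0,0,0,0,0,0.8,-1],[0,0,0,0,0,0.9,-1],[0,0,0,0,0,0.9,-1],[0,0,0,0,0,0.8,-1],[0,0,0,0,0,0.3,-1]]' | sed -n '2p;4p'
python3 -m jog '[[0,0,0,0,0,0.1,-1],[0,0,0,0,0,0,-1]]' | sed -n '2p;4p'
python3 -m jog '[[0,0,0,0,0,0.07,-1],[0,0,0,0,0,0,-1]]' | sed -n '2p;4p'
python3 -m jog '[[0,0,0,0,0,0.05,-1],[0,0,0,0,0,0,-1]]' | sed -n '2p;4p'
```

```text
tool_pos: [0.5732, 0.0332, 0.0738]
contact_force: [0.3, -0.0, -0.1]
tool_pos: [0.5752, 0.0337, 0.0736]
contact_force: [0.3, 0.1, -0.6]
tool_pos: [0.5749, 0.034, 0.071]
contact_force: [-0.7, -0.2, -0.1]
tool_pos: [0.5745, 0.034, 0.0689]
contact_force: [0.5, -0.8, -1.4]
```

```bash
python3 -m jog '[[0,0,0,0,0,0.05,-1],[0,0,0,0,0,0,-1]]' | sed -n '2p;4p'
python3 -m jog '[[0,0,0,0,0,0.05,-1],[0,0,0,0,0,0,-1]]' | sed -n '2p;4p'
python3 -m jog '[[0,0,0,0,0,0.04,-1],[0,0,0,0,0,0,-1]]' | sed -n '2p;4p'
```

```text
tool_pos: [0.5744, 0.0339, 0.0673]
contact_force: [-0.2, -0.3, -0.6]
tool_pos: [0.5744, 0.034, 0.0658]
contact_force: [0.1, 0.6, -0.7]
tool_pos: [0.5747, 0.0339, 0.0654]
contact_force: [-1.1, 0.5, 2.9]
```

Contact is exactly where expected (2.9 N at z = 0.0654). I release and lift away.

```bash
python3 -m jog '[[0,0,0,0,0,0,-0.2],[0,0,0,0,0,0,0],[0,0,0,0,0,0,0.2],[0,0,0,0,0,0,0.2]]' | sed -n '2p;4,5p'
python3 -m jog '[[0,0,0,0,0,-0.4,0.2],[0,0,0,0,0,-0.9,0.2],[0,0,0,0,0,-1,0.2],[0,0,0,0,0,-1,0.2],[0,0,0,0,0,-1,0.2]]' | sed -n '2p;4,5p'
python3 -m jog '[[0,0,0,0,0,-1,0.2],[0,0,0,0,0,-1,0.2],[0,0,0,0,0,-1,0.2],[0,0,0,0,0,0,0.2]]' | sed -n '2p'
python3 - <<'E'
from plan import *
from station import viewer
d=viewer.get_image("scene")
for b in blobs(mask(d,4,14,170,100),25): print(b[:,0].mean(0).round(1),cv2.minAreaRect(plane(d,b[:,0],.1)[:,:2].astype(np.float32)))
T=PULL-.184*XC
print(T,status.get_obs()['q'].round(2)); plan(rot(29.3,42),T,.12)
E
```

```text
tool_pos: [0.5716, 0.0327, 0.0633]
contact_force: [-11.9, -6.1, 1.3]
opening: 0.0514
tool_pos: [0.5749, 0.0336, 0.1946]
contact_force: [-0.4, -0.5, 0.4]
opening: 0.0512
tool_pos: [0.5765, 0.0333, 0.2872]
[439.2  15.8] ((-1.1324281692504883, 0.2370610386133194), (0.544268786907196, 0.105594202876091), 89.8965072631836)
[256.1 188.9] ((0.5695767402648926, 0.01652655005455017), (0.03199316933751106, 0.150251567363739), 29.37451171875)
[271.7 147.4] ((0.351960688829422, -0.05362077057361603), (0.0357956700026989, 0.09106262773275375), 71.28257751464844)
[250.7 162.8] ((0.4725576937198639, -0.08702005445957184), (0.09350399672985077, 0.030347609892487526), 38.82512664794922)
[478.7  11.2] ((-1.3471758365631104, 0.4356001615524292), (0.06282174587249756, 0.0719158947467804), 42.88925552368164)
[ 0.46303925 -0.02504637  0.118     ] [-0.07 -0.1   1.62  0.    1.62  2.56]
turn/5deg [  6.54   6.56 -17.13] | after turn shift/30mm [-6.86 -0.13 -1.  ] | shift now [-0.13  5.78  3.83]
target [ 0.423 -0.048  0.169] now [0.575 0.033 0.285] F [-0.3 -0.3 -0.7] open 0.0512 grip 0.0 t 31.1
```

```bash
python3 -c "
from plan import *
plan(rot(29.3,35),PULL-.184*XC-.06*XC+.09*Z,hold=.032)"
python3 -m jog '[[0.28,0.28,-0.88,0,0,0,0],[0.28,0.28,-0.88,0,0,0,-1],[0.28,0.28,-0.88,0,0,0,-1],[0.28,0.28,-0.88,0,0,0,-1],[0.28,0.28,-0.88,0,0,0,-1]]' | tail -1
python3 -m jog '[[0.28,0.28,-0.88,0,0,0,-1],[0.28,0.28,-0.88,0,0,0,-1],[0.28,0.28,-0.88,0,0,0,-1],[0.28,0.28,-0.88,0,0,0,-1],[0.28,0.28,-0.88,0,0,0,-1]]' | tail -1
python3 -m jog '[[0.28,0.28,-0.88,0,0,0,-1],[0.28,0.28,-0.88,0,0,0,-1],[0.28,0.28,-0.88,0,0,0,-1],[0.28,0.28,-0.88,0,0,0,-1],[0.28,0.28,-0.88,0,0,0,-1]]' | tail -1
python3 -m jog '[[0.28,0.28,-0.88,0,0,0,-1],[0.28,0.28,-0.88,0,0,0,-1],[0.28,0.28,-0.88,0,0,0,-1],[0.28,0.28,-0.88,0,0,0,-1],[0,0,0,0,0,0,-1]]' | sed -n '2,4p'
python3 - <<'E'
from plan import *
print(status.get_obs()['q'].round(2))
plan(rot(29.3,35),PULL-.184*XC-.06*XC+.09*Z,hold=.032)
E
```

```text
turn/5deg [  5.45   5.47 -17.4 ] | after turn shift/30mm [-6.56 -0.13 -0.41] | shift now [-0.13  5.62  3.42]
target [ 0.427 -0.045  0.182] now [0.575 0.033 0.285] F [-0.3 -0.3 -0.7] open 0.0512 grip 0.0 t 31.1
grip_force: 0.0
grip_force: 0.0
grip_force: 0.0
tool_pos: [0.574, 0.0331, 0.2809]
tool_rot: [-2.796, -0.631, -0.848]
contact_force: [-0.1, 0.0, -0.5]
[-0.29 -0.48  2.02  0.44  1.19  0.76]
turn/5deg [ 0.17  0.18 -0.72] | after turn shift/30mm [-6.45 -0.12 -0.48] | shift now [-6.45  0.29 -0.38]
target [ 0.427 -0.045  0.182] now [0.574 0.033 0.281] F [-0.1  0.  -0.5] open -0.0001 grip 0.0 t 33.6
```

```bash
python3 -m jog '[[0.17,0.18,-0.72,0,0,0,-1],[0,0,0,-0.8,-0.02,-0.07,-1],[0,0,0,-0.95,-0.02,-0.07,-1],[0,0,0,-0.95,-0.02,-0.07,-1],[0,0,0,-0.95,-0.02,-0.07,-1]]' | tail -1
python3 -m jog '[[0,0,0,-0.95,-0.02,-0.07,-1],[0,0,0,-0.95,-0.02,-0.07,-1],[0,0,0,-0.9,-0.02,-0.07,-1],[0,0,0,0,0,0,-1]]' | sed -n '2,4p'
python3 - <<'E'
from plan import *
from station import viewer
print(status.get_obs()['q'].round(2))
d=viewer.get_image("top"); c=proj(d,[PULL-.184*XC+.027*Z])[0]; print("pull pred",c)
m=mask(d,21,34,215,70); u,v=c.astype(int)
w=np.zeros_like(m); w[v-14:v+14,u-14:u+14]=255
for b in blobs(m&w,2): q=b[:,0].mean(0); P=plane(d,[q],.145)[0]; print(q,len(b),P,"chest x,y",(P-E)@XC,(P-E)@YC)
for b in blobs(mask(d,4,14,170,100),25):
    P=plane(d,b[:,0],.1)[:,:2]; print(b[:,0].mean(0),cv2.minAreaRect(P.astype(np.float32)))
h=cv2.cvtColor(d["img"],cv2.COLOR_RGB2HSV)[v-8:v+9,u-7:u+8]; print(h[:,:,1]); print(h[:,:,2])
E
```

```text
grip_force: 0.0
tool_pos: [0.4268, -0.0453, 0.1823]
tool_rot: [-2.767, -0.721, -0.875]
contact_force: [0.3, 0.9, 0.2]
[-0.7  -0.85  2.4   0.58  1.39  0.31]
pull pred [261.314578   228.50948341]
[260.625 227.625] 8 [ 0.46630152 -0.02243721  0.145     ] chest x,y -0.1965229151766713 0.003712607983415786
[251.05494505 196.48351648] ((0.5832439661026001, 0.022712618112564087), (0.061837922781705856, 0.1503441035747528), 29.467573165893555)
[287.96       242.01333333] ((0.4115956425666809, -0.12104792892932892), (0.08074076473712921, 0.06982717663049698), 67.2966079711914)
[271.96153846 275.07692308] ((0.2885948121547699, -0.06995561718940735), (0.019113974645733833, 0.04637540131807327), 72.0680923461914)
[[102  33  14  14  26  65 124 139 138 139 138 141 138 138 143]
 [125  59  17  11  14  38 104 135 138 141 141 139 137 140 141]
 [138  99  35  15  14  27  64 119 137 140 141 135 139 137 138]
 [136 125  56  19  13  17  36  81 131 138 139 142 141 139 138]
 [138 137  87  37  17  18  42 102 145 138 139 142 142 137 142]
 [140 141 126  76  49  52  98 165 180 148 137 138 135 138 139]
 [142 141 1
[... 1054 characters left out ...]
0  97]
 [ 95  96  94  96 138 184 197 194 163 110  98  98  97 100  97]
 [ 97  96  95  97 121 170 199 199 176 129  98  95  93  96  96]
 [ 98  98  96  99 106 152 188 190 177 144 104  97  98  98  98]
 [104 105 103 104 107 124 153 148 113 105 103 103 103 102 104]
 [108 106 106 107 105 105 102  94  97 103 105 106 107 108 105]
 [106 106 108 107 108 108 107 105 105 105 108 111 123 123 107]
 [106 108 107 107 105 108 108 108 110 112 126 142 169 157 116]
 [106 109 110 109 107 111 110 113 126 141 169 194 196 173 129]
 [113 112 112 112 112 115 130 143 172 194 199 202 201 195 159]
 [114 113 114 114 129 143 170 194 199 201 202 201 203 198 174]
 [109 107 113 131 171 194 199 202 202 202 202 201 202 203 197]]
```

The scraper lies flat in the bay (62 x 150 mm, at 29.5°, parallel to the chest), and the pull is at (0.466, -0.022). Next I put the shut fingers in front of the pull and push.

```bash
python3 -c "
from plan import *
P=np.array([.4663,-.0224,.108])
plan(rot(29.3,35),P-.027*XC+.0*Z,hold=.032)
print('x dir push per 30mm', rot(29.3,35).inv().apply(XC))"
```

```text
turn/5deg [ 0.02 -0.03  0.01] | after turn shift/30mm [-0.96 -0.03  3.47] | shift now [-0.97 -0.04  3.47]
target [ 0.459 -0.027  0.082] now [ 0.428 -0.045  0.184] F [-0.2 -0.5  0. ] open -0.0001 grip 0.0 t 34.8
x dir push per 30mm [8.19152044e-01 6.37095991e-18 5.73576436e-01]
```

```bash
python3 -m jog '[[0,0,0,-0.24,-0.01,0.87,-1],[0,0,0,-0.24,-0.01,0.87,-1],[0,0,0,-0.24,-0.01,0.87,-1],[0,0,0,-0.24,-0.01,0.86,-1],[0,0,0,0,0,0,-1]]' | sed -n '2p;4p'
python3 -m jog '[[0,0,0,0.1,0,0.07,-1],[0,0,0,0.1,0,0.07,-1],[0,0,0,0.1,0,0.07,-1],[0,0,0,0.1,0,0.07,-1],[0,0,0,0.15,0,0.105,-1]]' | sed -n '2p;4p'
python3 -m jog '[[0,0,0,0.2,0,0.14,-1],[0,0,0,0.25,0,0.175,-1],[0,0,0,0.25,0,0.175,-1],[0,0,0,0.25,0,0.175,-1],[0,0,0,0.25,0,0.175,-1]]' | sed -n '2p;4p'
python3 - <<'E'
from plan import *
from station import viewer
plan(rot(29.3,35),E+(-.004-.009)*XC+[0,0,.108],hold=.032)
d=viewer.get_image("top")
for b in blobs(mask(d,4,14,170,100),25):
    P=plane(d,b[:,0],.1)[:,:2]; print(b[:,0].mean(0),cv2.minAreaRect(P.astype(np.float32)))
E
```

```text
tool_pos: [0.4583, -0.0246, 0.0808]
contact_force: [0.1, -0.0, 0.2]
tool_pos: [0.4771, -0.0169, 0.0834]
contact_force: [-1.3, -2.9, 2.8]
tool_pos: [0.5153, 0.0054, 0.0827]
contact_force: [-1.2, -2.7, 0.9]
turn/5deg [ 0.02 -0.03  0.04] | after turn shift/30mm [3.96 0.13 2.81] | shift now [3.95 0.14 2.82]
target [0.644 0.073 0.082] now [0.515 0.005 0.083] F [-1.2 -2.7  0.9] open -0.0002 grip 1.6 t 36.7
[246.45783133 183.95180723] ((0.6303865313529968, 0.039571989327669144), (0.048836734145879745, 0.12945884466171265), 27.573205947875977)
[288.75925926 240.33333333] ((0.4206053614616394, -0.12440715730190277), (0.08143728226423264, 0.05109196528792381), 64.09435272216797)
```

```bash
python3 -m jog '[[0,0,0,0.25,0,0.175,-1],[0,0,0,0.25,0,0.175,-1],[0,0,0,0.25,0,0.175,-1],[0,0,0,0.25,0,0.175,-1],[0,0,0,0.25,0,0.175,-1]]' | sed -n '2p;4p'
python3 -m jog '[[0,0,0,0.25,0,0.175,-1],[0,0,0,0.25,0,0.175,-1],[0,0,0,0.25,0,0.175,-1],[0,0,0,0.25,0,0.175,-1],[0,0,0,0.25,0,0.175,-1]]' | sed -n '2p;4p'
python3 -m jog '[[0,0,0,0.2,0,0.14,-1],[0,0,0,0.15,0,0.105,-1],[0,0,0,0.1,0,0.07,-1],[0,0,0,0.1,0,0.07,-1],[0,0,0,0.1,0,0.07,-1]]' | sed -n '2p;4p'
python3 - <<'E'
from plan import *
plan(rot(29.3,35),E+(-.004-.009)*XC+[0,0,.108],hold=.032)
E
```

```text
tool_pos: [0.5547, 0.0283, 0.0825]
contact_force: [-4.0, 0.6, -0.2]
tool_pos: [0.595, 0.0503, 0.0829]
contact_force: [-2.7, -0.0, -1.5]
tool_pos: [0.6156, 0.0616, 0.0834]
contact_force: [-2.6, -0.8, -1.2]
turn/5deg [ 0.02 -0.03  0.04] | after turn shift/30mm [0.8  0.13 0.63] | shift now [0.8  0.13 0.63]
target [0.644 0.073 0.082] now [0.616 0.062 0.083] F [-2.6 -0.8 -1.2] open -0.0002 grip 1.4 t 38.6
```

```bash
python3 -m jog '[[0,0,0,0.1,0,0.07,-1],[0,0,0,0.1,0,0.07,-1],[0,0,0,0.08,0,0.056,-1],[0,0,0,0.08,0,0.056,-1],[0,0,0,0.08,0,0.056,-1]]' | sed -n '2p;4p'
python3 -m jog '[[0,0,0,0.06,0,0.042,-1],[0,0,0,0.06,0,0.042,-1],[0,0,0,0,0,0,-1]]' | sed -n '2p;4p'
python3 -m jog '[[0,0,0,0.05,0,0.035,-1],[0,0,0,0.05,0,0.035,-1],[0,0,0,0,0,0,-1]]' | sed -n '2p;4p'
python3 -m jog '[[0,0,0,0.04,0,0.028,-1],[0,0,0,0.04,0,0.028,-1],[0,0,0,0,0,0,-1]]' | sed -n '2p;4p'
```

```text
tool_pos: [0.6296, 0.0696, 0.0834]
contact_force: [-1.6, -2.9, -0.2]
tool_pos: [0.6336, 0.072, 0.0836]
contact_force: [-0.3, -1.7, -0.5]
tool_pos: [0.6364, 0.0735, 0.0835]
contact_force: [-4.7, -3.5, 1.9]
tool_pos: [0.6367, 0.0737, 0.0832]
contact_force: [-31.4, -14.9, 19.2]
```

```bash
python3 -m jog '[[0,0,0,-0.1,0,-0.07,-1],[0,0,0,-0.4,0,-0.28,-1],[0,0,0,-0.8,0,-0.56,-1],[0,0,0,-0.8,0,-0.56,-1],[0,0,0,-0.8,0,-0.56,-1]]' | sed -n '2p;4p'
python3 -m jog '[[0,0,0,-0.5,0,-0.9,-1],[0,0,0,-0.5,0,-0.9,-1],[0,0,0,0,0,0,-1]]' | sed -n '2p;4p'
python3 - <<'E'
from plan import *
from station import viewer
d=viewer.get_image("top"); d2=viewer.get_image("top")
c=proj(d,[E+.004*XC+.145*Z])[0]; print("pull shut pred",c)
h=cv2.cvtColor(d["img"],cv2.COLOR_RGB2HSV)[178:194,232:248]
for k in range(3): print(h[:,:,k])
for n in ("scene",):
    d=viewer.get_image(n)
    for b in blobs(mask(d,4,14,170,100),25): print(b[:,0].mean(0),cv2.minAreaRect(plane(d,b[:,0],.1)[:,:2].astype(np.float32)))
E
```

```text
tool_pos: [0.5455, 0.0226, 0.0831]
contact_force: [0.6, 0.2, -0.8]
tool_pos: [0.4981, -0.0056, 0.1114]
contact_force: [-0.3, -0.0, -0.6]
pull shut pred [236.02570652 180.41711863]
[[20 15  6  6  8  4  3  5  5  5  3  4 10 14 16 16]
 [30  0  0  9  4 12  3  5  5  5  9 12 14 16 17 16]
 [ 8 10  8  8  8  7  2  5  8 12 14 16 16 17 16 16]
 [ 8  7  8  4  5  8  9 12 15 17 17 16 16 17 16 16]
 [ 3  4  5  7 14 18 17 17 17 17 17 17 17 17 16 17]
 [ 3  5 11 17 21 23 21 19 17 17 17 17 17 17 17 17]
 [ 6 10 16 20 22 22 22 18 17 16 17 16 17 17 17 17]
 [11 15 17 18 21 22 21 17 17 17 17 17 16 17 17 17]
 [16 16 17 17 19 19 17 17 16 17 17 16 17 16 18 17]
 [17 17 17 17 17 16 16 17 17 17 17 17 17 16 17 17]
 [16 16 17 17 17 17 16 17 17 17 16 17 16 17 17 17]
 [17 16 17 17 16 16 17 17 17 17 17 17 17 17 17 18]
 [17 17 16 16 17 17 16 18 17 17 17 16 17 17 17 17]
 [17 17 17 16 18 16 17 17 17 16 17 17 16 17 17 17]
 [17 17 17 17 17 16 16 17 16 16 17 17 17 16 17 17]
 [18 17 17 17 16 17 17 17 17 17 17 16 16 17 16 17]]
[[ 55  36  64  32  24  36  33  20  21  34  85 135 160 147 142 141]
 [ 33  20  30  26  15  17  20  37  7
[... 1747 characters left out ...]
9 108 107 108 107 108 107]
 [109 108 108 109 108 109 108 111 109 110 106 109 107 108 108 108]
 [112 110 110 111 110 110 110 111 110 111 110 112 110 110 112 109]
 [115 113 113 115 115 114 114 114 113 115 112 114 112 113 112 111]
 [115 113 111 107 109 112 109 110 109 111 112 112 112 113 110 110]]
[439.25287356  15.68965517] ((-1.1335853338241577, 0.2373410016298294), (0.5442777276039124, 0.10455043613910675), 89.56739044189453)
[247.24137931 162.55172414] ((0.48084506392478943, -0.09559859335422516), (0.0731947124004364, 0.026995057240128517), 69.16215515136719)
[478.45454545  11.27272727] ((-1.344356656074524, 0.4349455237388611), (0.0677805170416832, 0.06025819107890129), 55.484676361083984)
```

```bash
python3 -m jog '[[0,0,0,0.5,0,-0.8,-1],[0,0,0,0.5,0,-0.8,-1],[0,0,0,0.5,0,-0.8,-1],[0,0,0,0.5,0,-0.8,-1],[0,0,0,0,0,0,-1]]' | sed -n '2p;4p'
python3 - <<'E'
from h import *; import pickle
from station import viewer
a=pickle.load(open("ims0.pkl","rb"))
for n in("scene","top"):
    d=viewer.get_image(n); df=(np.abs(d["img"].astype(int)-a[n]["img"]).max(2)>40).astype(np.uint8)*255
    for b in blobs(cv2.morphologyEx(df,cv2.MORPH_OPEN,np.ones((2,2))),6): print(n,"changed",cv2.boundingRect(b),cv2.contourArea(b))
    for k in(a[n],d):
        for b in blobs(mask(k,4,14,170,100),25)[:3]: print(n,b[:,0].mean(0).round(1),cv2.contourArea(b))
E
```

```text
tool_pos: [0.4937, -0.0071, 0.2254]
contact_force: [0.8, 0.2, -0.3]
scene changed (238, 50, 107, 111) 3118.0
scene changed (319, 78, 61, 63) 1586.5
scene changed (187, 38, 76, 44) 1268.0
scene changed (294, 0, 51, 35) 1024.5
scene changed (370, 22, 51, 38) 666.0
scene changed (187, 10, 53, 29) 642.0
scene changed (344, 28, 31, 30) 462.0
scene changed (203, 139, 28, 23) 198.5
scene changed (243, 5, 21, 20) 181.5
scene changed (271, 5, 17, 19) 180.5
scene changed (297, 24, 34, 20) 167.5
scene changed (414, 43, 17, 17) 148.5
scene changed (386, 49, 22, 16) 146.5
scene changed (209, 0, 32, 12) 135.0
scene changed (254, 80, 22, 22) 128.5
scene changed (269, 82, 14, 16) 119.5
scene changed (379, 64, 15, 9) 62.0
scene changed (332, 42, 13, 7) 39.5
scene changed (287, 20, 6, 8) 28.0
scene changed (289, 8, 5, 10) 19.5
scene changed (265, 74, 7, 5) 16.0
scene changed (305, 110, 10, 5) 16.0
scene changed (262, 5, 3, 9) 15.5
scene changed (274, 28, 11, 3) 14.0
scene changed (247, 26, 10, 3) 11.0
scene changed (314, 110, 6, 7) 11.0
scene changed (301, 56, 4, 5) 10.0
scene changed (318, 103, 4, 4) 8.5
scene [260.3 153.7] 336.5
scene [438.7  15.4] 216.0
scene [215.8 148.2] 182.5
scene [259.8 154.5] 262.0
scene [439.2  15.7] 240.5
scene [478.5  11.3] 40.0
top changed (161, 222, 188, 162) 10650.5
top changed (273, 307, 200, 77) 8386.5
top changed (244, 345, 26, 38) 563.5
top changed (325, 214, 19, 40) 388.5
top changed (274, 354, 8, 13) 55.0
top changed (235, 344, 8, 4) 15.0
top changed (235, 349, 3, 7) 8.5
top changed (311, 351, 3, 7) 6.0
top [281.6 255.6] 591.0
top [331.9 230.6] 340.0
top [289.2 240.6] 178.0
top [274.4 278.8] 25.0
```

```bash
python3 -c "
from station import finish_job
print(finish_job())"
```

```text
the job is handed in; nothing more can be done
None
```

I handed the job in: the small orange scraper lies flat in the front bay and I pushed the tray in until it hit a hard stop (about 40 N). I judged it fully shut from that stop and my measurements (good to a few mm), not by seeing the tray flush, and the final image comparison showed nothing else moved.

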